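Give the syringe doser one turn

TASK

Feed one dose on the hand-driven syringe doser: with the fingertips, push its hand wheel round by the upright handle through exactly one full turn, clockwise as seen from above, and stop with the handle back in line with the black index mark, without running on past it. Only push the handle, do not grip it; keep off the pusher block and leave the bottle, the beaker and the jar standing where they are.

Things in the scene. Friction and masses are not known exactly. Their poses are not given: they have to be found in the camera images.
- doser: White fixed instrument housing, 220 mm (own x) by 380 mm (own y), flat top 80 mm above the table; origin at the centre of its underside, own -x is its front. On top: the wheel's flange, 80 mm from the centre towards own +y; a clear syringe with rails and pusher block, lying along own x, 110 mm towards own -y, at most 122 mm above the table.
- dial: Grey round flange fixed on top of the doser, 210 mm across, 12 mm thick; origin at the centre of its underside, 80 mm above the table, on the wheel's vertical axis. A black index mark, a radial bar 32 mm long and 8 mm wide, lies on the flange just outside the wheel's rim in the direction of the dial's own +x axis, which may point any way.
- wheel (a joint): Angle of the hand wheel in rad: 0 at the start, with the handle in line with the index mark; grows as the wheel turns clockwise seen from above; one full turn is 6.283. It has no stops nearby, and stays where it is left (friction: about 2 N at the handle, plus a little with speed).
- wheel_hub (a point): Top centre of the wheel's hub, on the vertical axis, 124 mm above the table. Plain steel wheel with three spokes; hub 34 mm across; rim a 14 mm thick round bar bent to a circle of 60 mm radius (bar centre), its top 122 mm above the table.
- handle: Upright black handle on the wheel's rim: a plain round grip 18 mm across and 45 mm tall, 60 mm from the wheel's axis, from 122 mm to 167 mm above the table; origin at the centre of its foot, at 122 mm. It goes round with the wheel and spins lightly about its own upright axis.
- pusher: Aluminium pusher block, 22 mm by 70 mm, its top 122 mm above the table, origin 80 mm above the table, on the rails behind the syringe; geared to the wheel, it moves 25 mm along the doser's own +x per turn of the wheel. Not to be touched.
- bottle: Black ribbed bottle with a cap, 68 mm across, 132 mm tall, loose on the table beside the doser; origin at the centre of its underside. Leave alone.
- beaker: Open glass beaker, 60 mm across, 75 mm tall, loose on the table beside the doser; origin at the centre of its underside. Leave alone.
- jar: White jar, 42 mm across, 60 mm tall, loose on the table beside the doser; origin at the centre of its underside. Leave alone.

How it is judged:
On the way, in this order (a step that is already met when the one before it is completed fails the run):
1. the fingers push the handle through the first third of the turn (value of joint wheel between 0.3 and 2.1 rad and contact force between the fingers and handle above 0.3 N), for 0.05 s.
2. the fingers push the handle through the second third (value of joint wheel between 2.2 and 4.1 rad and contact force between the fingers and handle above 0.3 N), for 0.05 s.
3. the fingers push the handle through the last third (value of joint wheel between 4.2 and 6.4 rad and contact force between the fingers and handle above 0.3 N), for 0.05 s.
At the end, for the whole second after the job is handed in: The wheel rests one full turn clockwise from its start, within 0.13 rad (about 8 mm at the handle) of the index mark; the bottle, beaker and jar stand upright within 15 mm of where they were (value of joint wheel between 6.153 and 6.413 rad and velocity of joint wheel between -0.05 and 0.05 rad/s and distance of each of bottle, beaker, jar from where it was at the start of the episode below 0.015 m and angle between each of bottle, beaker, jar's own z axis and vertical below 0.15 rad); the robot touches nothing.
It fails at once if the wheel is run past the mark by more than 0.25 rad (value of joint wheel above 6.533 rad).
It fails at once if the wheel is turned the wrong way by more than 0.4 rad (value of joint wheel below -0.4 rad).
It fails at once if the handle is gripped (it is touched while it stands between the fingers) (contact force between the fingers and handle above 0.5 N and horizontal distance between the grasp point and handle below 0.012 m and distance between the grasp point and handle below 0.055 m).
It fails at once if the robot touches the pusher block (contact force between any of the arm, the fingers and pusher above 1 N).
It fails at once if the bottle, beaker or jar is moved by more than 15 mm or lifted (distance of any of bottle, beaker, jar from where it was at the start of the episode above 0.015 m).
It also fails if it takes over 58 s, if anything falls off the work surface, if the arm or the gripper's body presses on something with over 40 N, if the wrist force passes 120 N, or if a joint passes its speed limit or range.

ROBOT

A 7-joint arm with a two-finger parallel gripper is mounted at the origin on the work surface. World frame = base frame: x ahead of the robot, y to its left, z up, the work surface at z = 0. Lengths are in m, angles in rad, forces in N, time in s.
With the tool pointing down it reaches from about 0.425 to 0.925 m from the base axis. Payload 6.8 kg.
Tool frame: the origin (TCP) lies between the finger pads; the fingertips stand 22 mm ahead of it and the grasp point (between the pads) lies 3 mm ahead of it (bot.tip_reach is the distance from the TCP to the fingertips, in m); z points along the fingers, x is the direction in which the jaws open and shut, and the axes are right-handed (so a half turn about z gives the same grasp; the last joint's range is limited). The gripper opens to 85 mm and grips with 20 to 120 N. Pads are 22 mm wide; open, the fingers measure 114 mm over their backs; the gripper's body (76 mm by 85 mm) begins 54 mm behind the grasp point. The pads swing forward as they close: fully open they stand 13 mm farther back than shut.
Start: joints at [-1.272, 0.477, 0.022, 1.555, -0.011, 1.109, -0.083], TCP at [0.267, 0.62, 0.253] pointing down, gripper open.
Joint ranges: [-2.96, 2.96], [-0.34, 2.1], [-1.41, 1.46], [0.24, 2.44], [-1.37, 4.51], [0.17, 1.92], [-2.96, 2.96]. Speed limits (rad/s): [2.39, 2.39, 3.14, 3.14, 3.14, 3.14, 3.14].

INTERFACE

Orientations are given as a unit quaternion [w, x, y, z].
In Python, from station import bot gives the robot as it stands.
- The arm moves only by the tool step_arm, never from a script. Its argument "targets" is a list of rows, each a list of 5 numbers: the shift along the tool's x, y, z in mm, then the turn about the tool's z in degrees, then the closure, from 0 (fully open) to 1 (shut). In form: [[dx, dy, dz, spin, jaw], ...]. A call has 1 to 20 rows; each row is the pose to reach, as a shift and turn from the pose commanded when the call began, along the tool's axes at that moment; what a row does not reach only later rows make up. A row lasts 1/12 s, in which the tool goes at most 41.7 mm and 7.16 degrees, less where a joint would pass 70% of its speed; a pose out of reach is approached as far as the arm can. A call with a gripper value outside its range is refused whole. The fingers move at their own pace and stop on an object; "newtons" is the grip in N (left out, the last holds). Time passes only in rows, so rows that repeat a pose let the fingers close. It gives the time, the measured TCP pose, the force and the opening at its end, in the units of the state.
- bot.get_obs(): the state, without advancing time (a new reading comes with each control period).
- bot.read_camera(name): name is "side" or "top"; returns a dict with "frame" (400x640x3 uint8, red, green, blue), "z_map" (400x640 float32, m along the optical axis (not along the pixel's ray), 0 where there is no reading), "fov_y" (degrees; the focal length in pixels is half the picture's height over the tangent of half this angle, whatever the lens; pixels are square), "cx", "cy" (the principal point, pixels), "R" (3x3) and "t" (3): a world point X has camera coordinates R X + t. Camera axes: x right, y down, z forward; pixel columns grow to the right and rows downward; lengths in m; the calibration is good to about 2 mm. A picture is of the moment at which its call begins.
- bot.hand_in(): hands the job in, once; it reports no verdict.
The state is a dict: "t": time; "q": joint angles; "joint_vel": joint speeds; "joint_torque": joint torques, N m; "eef_pos": TCP position; "tool_rot": TCP orientation; "contact_force": force on the tool from outside, world axes, zero at the start; "torque": the same for the moment, N m; "gripper_width": opening from 0.0 (shut) to 1.0 (fully open).
Only numpy, scipy, OpenCV 4.12 (cv2) and the standard library are available. Lean on these libraries where they do the work, as an engineer would, in place of code of your own. Each camera call takes 0.05 s, during which the arm holds its last target.

## Working session

There is one attempt and no reset: what is moved stays moved. The work goes in short steps, Python scripts to look and compute and a tool call to move; the robot and the scene stay as the last step left them, time stands still between calls to the robot, and variables do not carry over. Pictures are saved under pics/ and viewed, and the job is handed in when it is done.

Besides the shell and the picture viewer there is one more tool, called after ">>>" by a JSON object that holds its "op" and its "data", one argument or row to a line. step_arm: Moves the arm, as the interface text tells. Its arguments: {"type":"object","properties":{"targets":{"type":"array"},"newtons":{"type":"number"}},"required":["targets"]}

```bash
mkdir -p pics
python3 - <<'E'
from station import bot
import cv2,numpy as np
o=bot.get_obs();print({k:np.round(v,3) for k,v in o.items()}, bot.tip_reach)
for n in ("top","side"):
    c=bot.read_camera(n);cv2.imwrite(f"pics/{n}0.png",c["frame"][:,:,::-1]);np.savez(f"pics/{n}0.npz",**c)
    print(n,c["fov_y"],c["cx"],c["cy"],np.round(c["R"],3),np.round(c["t"],3))
E
```

```text
{'t': np.float64(0.0), 'q': array([-1.272,  0.478,  0.022,  1.556, -0.011,  1.109, -0.083]), 'joint_vel': array([ 0.002,  0.   , -0.001,  0.001,  0.   ,  0.001, -0.   ]), 'joint_torque': array([ 1.0000e-03, -5.9645e+01,  1.6090e+00, -2.8120e+01,  1.3000e-02,
        9.0000e-03, -0.0000e+00]), 'eef_pos': array([0.267, 0.619, 0.252]), 'tool_rot': array([ 0.001,  0.835,  0.55 , -0.001]), 'contact_force': array([ 0.25 , -0.159,  0.697]), 'torque': array([-0.061, -0.04 ,  0.041]), 'gripper_width': np.float64(1.003)} 0.022
top 57.95311143811321 321.1948718121378 198.29566992146397 [[ 0.028 -1.    -0.002]
 [-0.99  -0.028 -0.14 ]
 [ 0.14   0.006 -0.99 ]] [-0.047  0.568  0.915]
side 52.12651942928451 319.58590722365614 199.90766767610307 [[ 0.971 -0.239  0.01 ]
 [-0.138 -0.593 -0.793]
 [ 0.195  0.769 -0.609]] [-0.576  0.163  1.087]
```

View pics/top0.png

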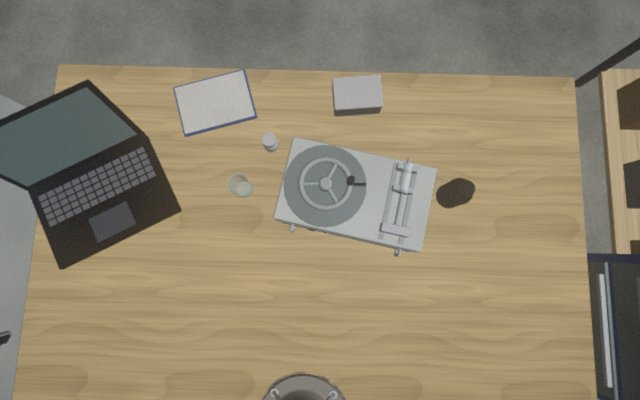

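View pics/side0.png

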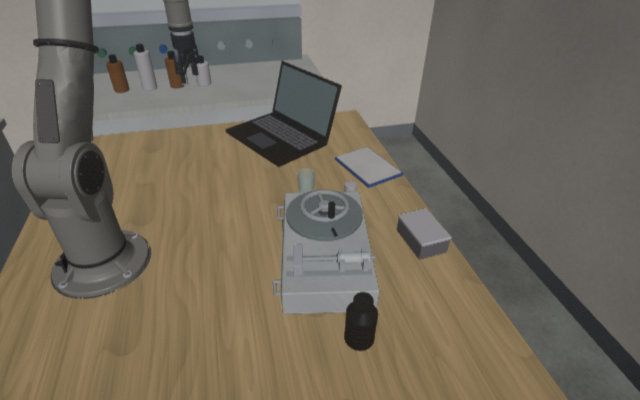

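```bash
cat > h.py <<'E'
import numpy as np,cv2
def load(p):return dict(np.load(p))
def f(c):return 200/np.tan(np.radians(c["fov_y"]/2))
def ray(c,u,v,z):
    "intersect pixel ray with plane z"
    d=c["R"].T@np.array([(u-c["cx"])/f(c),(v-c["cy"])/f(c),1]);o=-c["R"].T@c["t"]
    return o+d*(z-o[2])/d[2]
def proj(c,X):
    X=np.atleast_2d(X);p=X@c["R"].T+c["t"];return p[:,:2]/p[:,2:]*f(c)+[c["cx"],c["cy"]]
def cloud(c):
    v,u=np.mgrid[:400,:640];z=c["z_map"]
    P=np.stack([(u-c["cx"])/f(c)*z,(v-c["cy"])/f(c)*z,z],-1)
    W=(P-c["t"])@c["R"];W[z==0]=np.nan;return W
E
python3 - <<'E'
from h import *
t=cv2.imread("pics/top0.png");cv2.imwrite("pics/top_c.png",cv2.resize(t[120:260,220:420],None,fx=4,fy=4,interpolation=cv2.INTER_CUBIC))
s=cv2.imread("pics/side0.png");cv2.imwrite("pics/side_c.png",cv2.resize(s[160:320,270:400],None,fx=3.7,fy=3.7,interpolation=cv2.INTER_CUBIC))
c=load("pics/top0.npz");W=cloud(c)
for n,(u,v) in dict(hub=(325,184),handle=(351,181),table=(250,300),top=(380,170),bottle=(465,187)).items(): print(n,W[v,u])
E
```

```text
hub [ 0.59229968 -0.03960552  0.12479267]
handle [ 0.59327505 -0.09915246  0.16721585]
table [ 0.29707488  0.15047719 -0.00040296]
top [ 0.64054836 -0.17932832  0.08095395]
bottle [ 0.59273728 -0.37422321  0.13383859]
```

View pics/top_c.png

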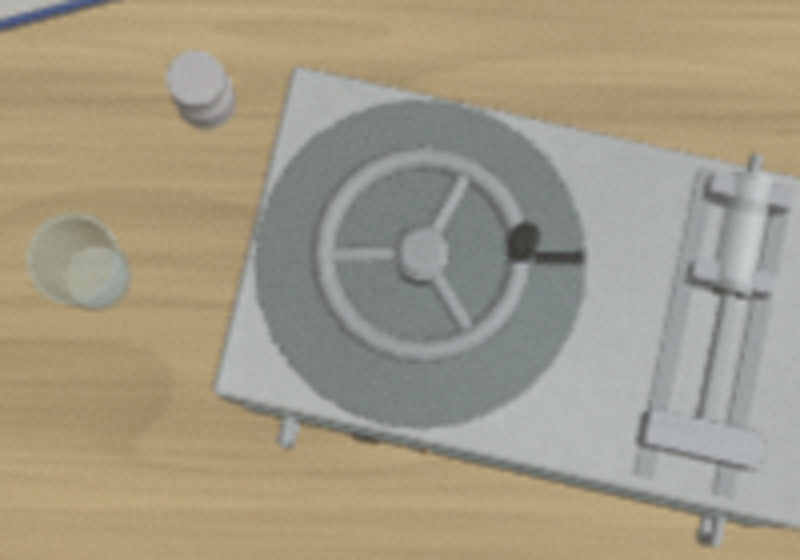

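View pics/side_c.png

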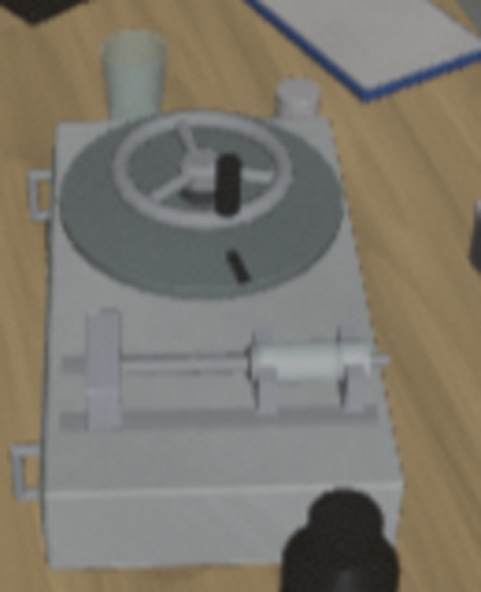

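Run:
```python
from h import *
from scipy.optimize import least_squares
c=load("pics/top0.npz");W=cloud(c)
# flange via ellipse: points with z 0.085-0.097
H=ray(c,220+423/4-.4,120+254/4-.4,.124);print("hub px",H)
# rim outer edges crop: left 316, right ~529; top 149, bottom 359
P=[ray(c,220+u/4-.4,120+v/4-.4,.115) for u,v in((316,254),(423,149),(423,359))];print(np.round(P,4))
r=np.hypot(W[...,0]-H[0],W[...,1]-H[1]);m=(W[...,2]>.112)&(W[...,2]<.126)&(r>.05)&(r<.072)
X=W[m][:,:2];s=least_squares(lambda p:np.hypot(*(X-p[:2]).T)-p[2],[H[0],H[1],.06],loss="soft_l1",f_scale=.003);print("rim fit",s.x,m.sum())
m=(W[...,2]>.086)&(W[...,2]<.098)&(r<.12);X=W[m];print("flange mean",X.mean(0), m.sum())
hd=(W[...,2]>.155)&(W[...,2]<.175)&(r<.1);print("handle",W[hd].mean(0),W[hd].max(0),W[hd].min(0),hd.sum())
for C in (H[:2],s.x[:2]):
  for e in((537,258),(583,257)):
    M=ray(c,220+e[0]/4-.4,120+e[1]/4-.4,.092);d=M[:2]-C;print("mark",M,np.degrees(np.arctan2(d[1],d[0])),np.hypot(*d))
  d=W[hd].mean(0)[:2]-C;print("handle ang",np.degrees(np.arctan2(d[1],d[0])),np.hypot(*d))
cs=load("pics/side0.npz")
# side mark
for u,v in((234,252),(243,282)): 
  M=ray(cs,270+u/3.7-.4,160+v/3.7-.4,.092);d=M[:2]-s.x[:2];print("side mark",M,np.degrees(np.arctan2(d[1],d[0])),np.hypot(*d))
```

```text
hub px [ 0.59468199 -0.04039613  0.124     ]
[[ 0.5945  0.0251  0.115 ]
 [ 0.6623 -0.0387  0.115 ]
 [ 0.5317 -0.0422  0.115 ]]
rim fit [ 0.59493648 -0.03938655  0.05948431] 827
flange mean [ 0.59260541 -0.03917758  0.09277276] 4108
handle [ 0.5973704  -0.09860292  0.1663707 ] [ 0.60713346 -0.0906396   0.17107021] [ 0.58958173 -0.10617345  0.15578833] 51
mark [ 0.60003684 -0.11215683  0.092     ] -85.73244250413863 0.07196021934100089
mark [ 0.60148279 -0.14101866  0.092     ] -86.13341409553044 0.10085209506828707
handle ang -87.3555404297555 0.058268842374658826
mark [ 0.60003684 -0.11215683  0.092     ] -85.99077914485022 0.07294879785740632
mark [ 0.60148279 -0.14101866  0.092     ] -86.31456363351876 0.10184271870191484
handle ang -87.64634036794293 0.059266362700788146
side mark [ 0.60112984 -0.11021521  0.092     ] -85.00268118649338 0.07109891980196086
side mark [ 0.59896037 -0.14161472  0.092     ] -87.74589261847697 0.10230732908178986
```

>>> {"op": "step_arm", "data": {
  "targets": [
    [-504, 615, 0, -23.2, 1],
    [-504, 615, 0, -23.2, 1],
    [-504, 615, 0, -23.2, 1],
    [-504, 615, 0, -23.2, 1],
    [-504, 615, 0, -23.2, 1],
    [-504, 615, 0, -23.2, 1],
    [-504, 615, 0, -23.2, 1],
    [-504, 615, 0, -23.2, 1],
    [-504, 615, 0, -23.2, 1],
    [-504, 615, 0, -23.2, 1],
    [-504, 615, 0, -23.2, 1],
    [-504, 615, 0, -23.2, 1],
    [-504, 615, 0, -23.2, 1],
    [-504, 615, 0, -23.2, 1],
    [-504, 615, 0, -23.2, 1],
    [-504, 615, 0, -23.2, 1],
    [-504, 615, 0, -23.2, 1],
    [-504, 615, 0, -23.2, 1],
    [-504, 615, 0, -23.2, 1],
    [-504, 615, 0, -23.2, 1]
  ],
  "newtons": 20
}}

```text
t: 1.77
eef_pos: [0.6337, -0.096, 0.2531]
tool_rot: [0.002, 0.711, 0.703, -0.002]
contact_force: [0.0, -1.5, 0.9]
gripper_width: -0.001
```

>>> {"op": "step_arm", "data": {
  "targets": [
    [0, 0, -1, 0, 1],
    [0, 0, 0, 0, 1],
    [0, 0, 0, 0, 1]
  ]
}}

```text
t: 2.02
eef_pos: [0.6319, -0.0842, 0.2528]
tool_rot: [-0.001, 0.707, 0.707, 0.0]
contact_force: [0.2, 0.9, 0.4]
gripper_width: 0.002
```

Run:
```python
from station import bot
from h import *
o=bot.get_obs();print(o["t"],np.round(o["eef_pos"],4),o["tool_rot"],o["q"])
from scipy.spatial.transform import Rotation as R
print(R.from_quat(np.roll(o["tool_rot"],-1)).as_matrix().round(3))
out=[]
for n in ("top","side"):
    c=bot.read_camera(n);np.savez(f"pics/{n}1.npz",**c);im=c["frame"][:,:,::-1]
    a=im[110:260,240:440] if n=="top" else im[100:290,230:430]
    out.append(cv2.resize(a,(400,int(a.shape[0]*2))))
h=max(i.shape[0] for i in out);cv2.imwrite("pics/p1.png",np.hstack([cv2.copyMakeBorder(i,0,h-i.shape[0],0,0,0) for i in out]))
```

```text
2.0167 [ 0.6319 -0.0842  0.2528] [-8.39265706e-04  7.06956695e-01  7.07256337e-01  3.41071105e-05] [-0.1583722   0.42290361  0.26243936  1.66432704 -0.12286686  1.07168006
  1.71225802]
[[-0.     1.    -0.001]
 [ 1.     0.     0.001]
 [ 0.001 -0.001 -1.   ]]
```

View pics/p1.png

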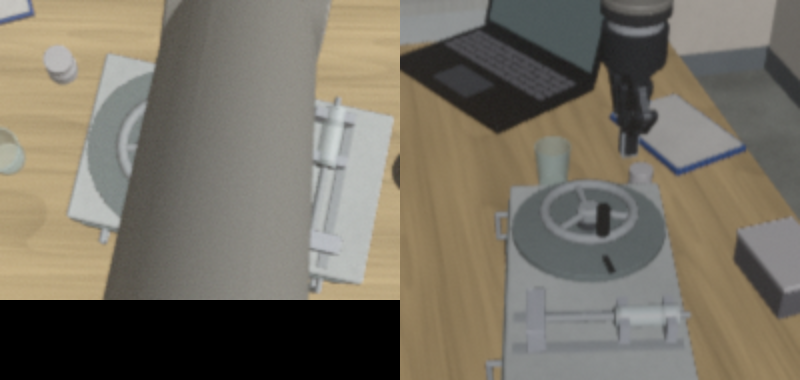

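Run:
```python
from h import *
c=load("pics/side1.npz");print(proj(c,[[.6319,-.0842,.2308],[.6319,-.0842,.2178],[.6319,-.0842,.2528]]))
W=cloud(c);r=np.hypot(W[...,0]-.632,W[...,1]+.084);m=(r<.03)&(W[...,2]>.19)&(W[...,2]<.3)
print(np.percentile(W[m],[1,5,50,95,99],axis=0).round(4))
m&=W[...,2]<.25;print(np.percentile(W[m],[1,5,50,95,99],axis=0).round(4))
```

```text
[[343.79004833 176.53313   ]
 [343.55048654 180.8777758 ]
 [344.20417724 169.02256921]]
[[ 0.615  -0.1113  0.2329]
 [ 0.6179 -0.101   0.234 ]
 [ 0.6233 -0.0929  0.2597]
 [ 0.6375 -0.0754  0.2971]
 [ 0.642  -0.062   0.2993]]
[[ 0.6199 -0.0987  0.2317]
 [ 0.6202 -0.0979  0.233 ]
 [ 0.6254 -0.0914  0.2427]
 [ 0.6379 -0.0796  0.2493]
 [ 0.6389 -0.0782  0.2495]]
```

>>> {"op": "step_arm", "data": {
  "targets": [
    [0, 0, 35, 0, 1],
    [0, 0, 70, 0, 1],
    [0, 0, 96, 0, 1],
    [0, 0, 96, 0, 1],
    [0, 0, 96, 0, 1]
  ]
}}

```text
t: 2.53
eef_pos: [0.6316, -0.085, 0.1567]
tool_rot: [-0.001, 0.707, 0.707, -0.001]
contact_force: [-0.1, -0.2, 1.8]
gripper_width: -0.001
```

```bash
cat > plan.py <<'E'
from h import *
C=np.array([.595,-.0398])
def look(tag):
    from station import bot
    o=bot.get_obs();print(o["t"],np.round(o["eef_pos"],4),np.round(o["contact_force"],1))
    c=bot.read_camera("side");np.savez(f"pics/s{tag}.npz",**c);im=c["frame"][:,:,::-1]
    cv2.imwrite(f"pics/s{tag}.png",cv2.resize(im[130:250,260:400],None,fx=5,fy=5,interpolation=cv2.INTER_CUBIC))
    return o,c
def rows(start,r,angs,z0):
    "angs: TCP angles deg about hub; gives dx(=world dy),dy(=world dx) mm"
    a=np.radians(angs);P=C+r*np.c_[np.cos(a),np.sin(a)];d=(P-start[:2])*1e3
    print([[int(round(x)) for x in (p[1],p[0],0,0)]+[1] for p in d])
    return P
E
python3 - <<'E'
from plan import *
o,c=look("2")
s=o["eef_pos"]
a0=np.degrees(np.arctan2(s[1]-C[1],s[0]-C[0]));print("ang",a0,np.hypot(*(s[:2]-C)))
rows(s,.06,a0-5*np.arange(1,21),0)
E
```

```text
2.5333 [ 0.6316 -0.085   0.1567] [-0.1 -0.2  1.8]
ang -50.96876973159553 0.058145382055841265
[[-5, -3, 0, 0, 1], [-7, -7, 0, 0, 1], [-10, -12, 0, 0, 1], [-12, -17, 0, 0, 1], [-13, -22, 0, 0, 1], [-14, -27, 0, 0, 1], [-15, -32, 0, 0, 1], [-15, -38, 0, 0, 1], [-15, -43, 0, 0, 1], [-14, -48, 0, 0, 1], [-13, -53, 0, 0, 1], [-11, -58, 0, 0, 1], [-9, -63, 0, 0, 1], [-6, -67, 0, 0, 1], [-3, -72, 0, 0, 1], [0, -76, 0, 0, 1], [3, -80, 0, 0, 1], [7, -83, 0, 0, 1], [12, -86, 0, 0, 1], [16, -89, 0, 0, 1]]
```

View pics/s2.png

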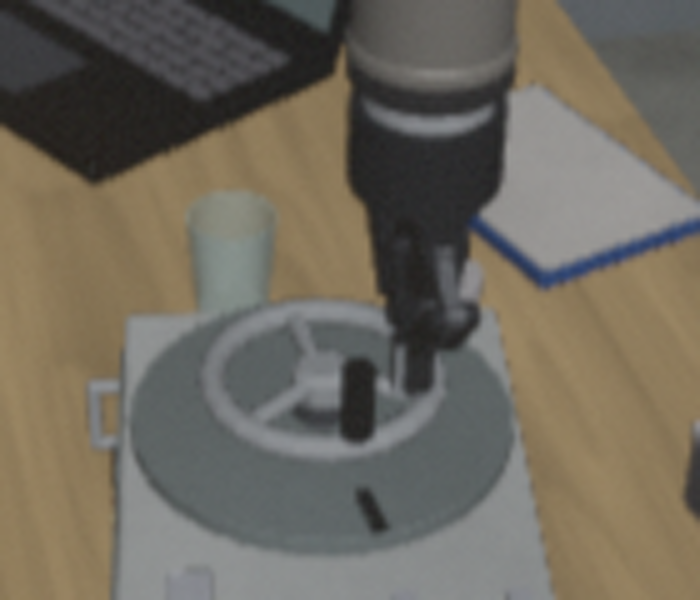

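>>> {"op": "step_arm", "data": {
  "targets": [
    [-5, -3, 0, 0, 1],
    [-7, -7, 0, 0, 1],
    [-10, -12, 0, 0, 1],
    [-12, -17, 0, 0, 1],
    [-13, -22, 0, 0, 1],
    [-14, -27, 0, 0, 1],
    [-15, -32, 0, 0, 1],
    [-15, -38, 0, 0, 1],
    [-15, -43, 0, 0, 1],
    [-14, -48, 0, 0, 1],
    [-13, -53, 0, 0, 1],
    [-11, -58, 0, 0, 1],
    [-9, -63, 0, 0, 1],
    [-6, -67, 0, 0, 1],
    [-3, -72, 0, 0, 1],
    [0, -76, 0, 0, 1],
    [3, -80, 0, 0, 1],
    [7, -83, 0, 0, 1],
    [12, -86, 0, 0, 1],
    [16, -89, 0, 0, 1]
  ]
}}

```text
t: 4.25
eef_pos: [0.5427, -0.0697, 0.157]
tool_rot: [-0.0, 0.708, 0.706, -0.0]
contact_force: [0.8, -2.1, -0.5]
gripper_width: 0.0
```

Run:
```python
from plan import *
o,c=look("3")
s=o["eef_pos"]
a0=np.degrees(np.arctan2(s[1]-C[1],s[0]-C[0]));print("ang",a0,np.hypot(*(s[:2]-C)))
rows(s,.06,a0-5*np.arange(1,21),0)
```

```text
4.25 [ 0.5427 -0.0697  0.157 ] [ 0.8 -2.1 -0.5]
ang -150.2531239374292 0.06027070567178969
[[5, -2, 0, 0, 1], [10, -4, 0, 0, 1], [15, -6, 0, 0, 1], [20, -7, 0, 0, 1], [25, -7, 0, 0, 1], [30, -8, 0, 0, 1], [35, -7, 0, 0, 1], [41, -7, 0, 0, 1], [46, -6, 0, 0, 1], [51, -4, 0, 0, 1], [56, -2, 0, 0, 1], [60, 1, 0, 0, 1], [65, 3, 0, 0, 1], [69, 7, 0, 0, 1], [73, 10, 0, 0, 1], [76, 14, 0, 0, 1], [79, 18, 0, 0, 1], [82, 23, 0, 0, 1], [84, 27, 0, 0, 1], [86, 32, 0, 0, 1]]
```

View pics/s3.png

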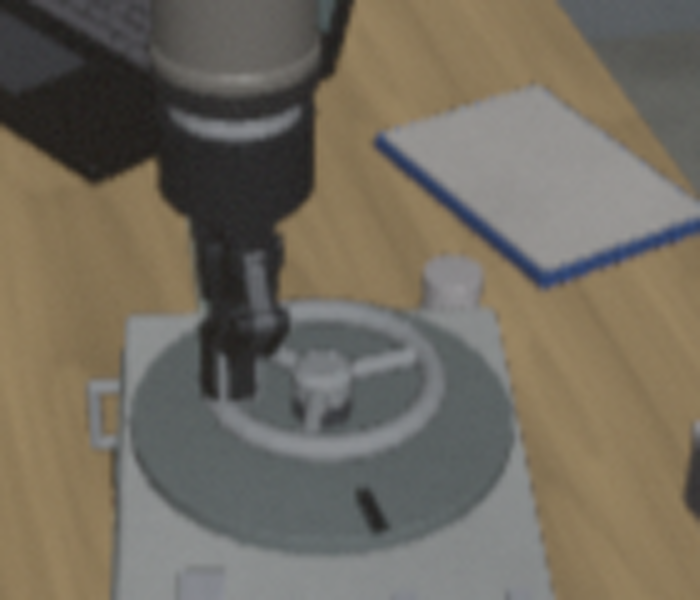

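>>> {"op": "step_arm", "data": {
  "targets": [
    [5, -2, 0, 0, 1],
    [10, -4, 0, 0, 1],
    [15, -6, 0, 0, 1],
    [20, -7, 0, 0, 1],
    [25, -7, 0, 0, 1],
    [30, -8, 0, 0, 1],
    [35, -7, 0, 0, 1],
    [41, -7, 0, 0, 1],
    [46, -6, 0, 0, 1],
    [51, -4, 0, 0, 1],
    [56, -2, 0, 0, 1],
    [60, 1, 0, 0, 1],
    [65, 3, 0, 0, 1],
    [69, 7, 0, 0, 1],
    [73, 10, 0, 0, 1],
    [76, 14, 0, 0, 1],
    [79, 18, 0, 0, 1],
    [82, 23, 0, 0, 1],
    [84, 27, 0, 0, 1],
    [86, 32, 0, 0, 1]
  ]
}}

```text
t: 5.97
eef_pos: [0.576, 0.0164, 0.1572]
tool_rot: [-0.0, 0.708, 0.707, -0.0]
contact_force: [-1.7, -0.3, 0.4]
gripper_width: 0.004
```

Run:
```python
from plan import *
o,c=look("4")
s=o["eef_pos"]
a0=np.degrees(np.arctan2(s[1]-C[1],s[0]-C[0]));print("ang",a0,np.hypot(*(s[:2]-C)))
rows(s,.06,a0-5*np.arange(1,15),0)
```

```text
5.9667 [0.576  0.0164 0.1572] [-1.7 -0.3  0.4]
ang 108.70402378429999 0.05932495508787451
[[2, 5, 0, 0, 1], [3, 10, 0, 0, 1], [4, 15, 0, 0, 1], [4, 20, 0, 0, 1], [3, 26, 0, 0, 1], [3, 31, 0, 0, 1], [1, 36, 0, 0, 1], [0, 41, 0, 0, 1], [-2, 46, 0, 0, 1], [-5, 50, 0, 0, 1], [-8, 55, 0, 0, 1], [-11, 59, 0, 0, 1], [-15, 62, 0, 0, 1], [-19, 66, 0, 0, 1]]
```

View pics/s4.png

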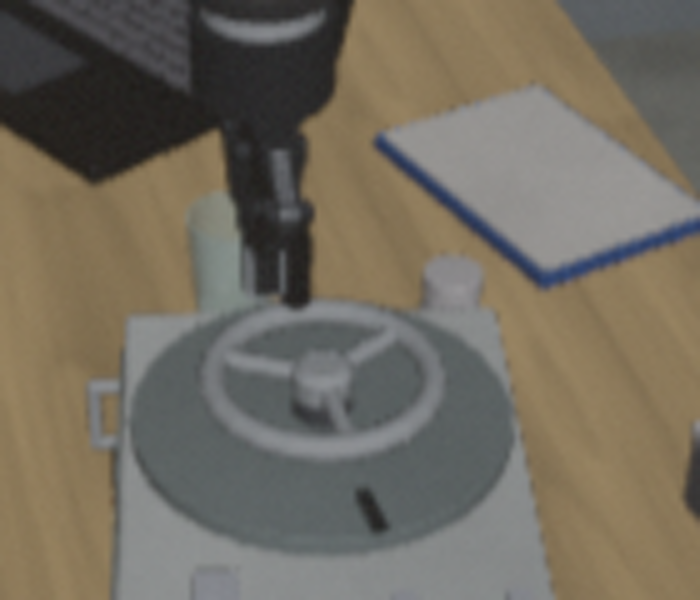

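>>> {"op": "step_arm", "data": {
  "targets": [
    [2, 5, 0, 0, 1],
    [3, 10, 0, 0, 1],
    [4, 15, 0, 0, 1],
    [4, 20, 0, 0, 1],
    [3, 26, 0, 0, 1],
    [3, 31, 0, 0, 1],
    [1, 36, 0, 0, 1],
    [0, 41, 0, 0, 1],
    [-2, 46, 0, 0, 1],
    [-5, 50, 0, 0, 1],
    [-8, 55, 0, 0, 1],
    [-11, 59, 0, 0, 1],
    [-15, 62, 0, 0, 1],
    [-19, 66, 0, 0, 1]
  ]
}}

```text
t: 7.18
eef_pos: [0.6418, -0.0035, 0.1572]
tool_rot: [-0.0, 0.708, 0.706, 0.0]
contact_force: [-2.8, 2.4, 0.2]
gripper_width: -0.001
```

Run:
```python
from plan import *
o,c=look("5")
s=o["eef_pos"]
a0=np.degrees(np.arctan2(s[1]-C[1],s[0]-C[0]));print("ang",a0,np.hypot(*(s[:2]-C)))
rows(s,.06,a0-5*np.arange(1,15),0)
```

```text
7.1833 [ 0.6418 -0.0035  0.1572] [-2.8  2.4  0.2]
ang 37.81314961001035 0.05918655468690851
[[-4, 4, 0, 0, 1], [-8, 6, 0, 0, 1], [-13, 9, 0, 0, 1], [-18, 10, 0, 0, 1], [-23, 12, 0, 0, 1], [-28, 13, 0, 0, 1], [-33, 13, 0, 0, 1], [-39, 13, 0, 0, 1], [-44, 13, 0, 0, 1], [-49, 12, 0, 0, 1], [-54, 11, 0, 0, 1], [-59, 9, 0, 0, 1], [-64, 7, 0, 0, 1], [-68, 4, 0, 0, 1]]
```

View pics/s5.png

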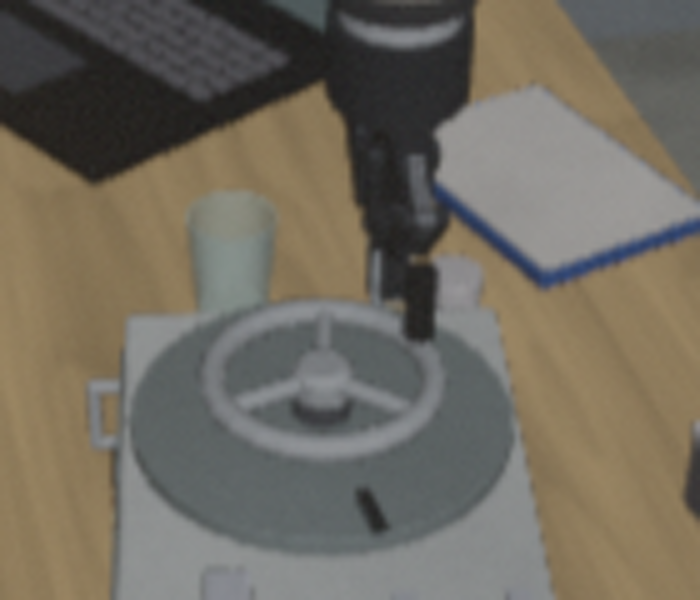

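>>> {"op": "step_arm", "data": {
  "targets": [
    [-4, 4, 0, 0, 1],
    [-8, 6, 0, 0, 1],
    [-13, 9, 0, 0, 1],
    [-18, 10, 0, 0, 1],
    [-23, 12, 0, 0, 1],
    [-28, 13, 0, 0, 1],
    [-33, 13, 0, 0, 1],
    [-39, 13, 0, 0, 1],
    [-44, 13, 0, 0, 1],
    [-49, 12, 0, 0, 1],
    [-54, 11, 0, 0, 1],
    [-57, 10, 0, 0, 1],
    [-60, 9, 0, 0, 1],
    [-62, 8, 0, 0, 1]
  ]
}}

```text
t: 8.4
eef_pos: [0.6497, -0.0661, 0.1575]
tool_rot: [0.0, 0.708, 0.706, 0.0]
contact_force: [1.0, 1.2, -1.2]
gripper_width: 0.001
```

Run:
```python
from plan import *
o,c=look("6")
s=o["eef_pos"]
a0=np.degrees(np.arctan2(s[1]-C[1],s[0]-C[0]));print("ang",a0,np.hypot(*(s[:2]-C)))
rows(s,.06,a0-3*np.arange(1,15),0)
for a in(-50,-60,-70,-86.3):
  p=C+.06*np.array([np.cos(np.radians(a)),np.sin(np.radians(a))]);print(a,(proj(c,[*p,.167])-[260,130])*5,(proj(c,[*p,.122])-[260,130])*5)
```

```text
8.4 [ 0.6497 -0.0661  0.1575] [ 1.   1.2 -1.2]
ang -25.720554370266367 0.06066366205682315
[[-3, -2, 0, 0, 1], [-5, -4, 0, 0, 1], [-8, -5, 0, 0, 1], [-10, -7, 0, 0, 1], [-13, -9, 0, 0, 1], [-15, -11, 0, 0, 1], [-17, -14, 0, 0, 1], [-19, -16, 0, 0, 1], [-21, -18, 0, 0, 1], [-23, -21, 0, 0, 1], [-25, -24, 0, 0, 1], [-27, -26, 0, 0, 1], [-28, -29, 0, 0, 1], [-29, -32, 0, 0, 1]]
-50 [[417.24762221 337.4717997 ]] [[413.36761335 405.94568751]]
-60 [[404.38506511 346.74981592]] [[400.81349052 415.3888964 ]]
-70 [[388.77057536 354.52648917]] [[385.58552793 423.30426208]]
-86.3 [[358.7233589  363.26697794]] [[356.3025998  432.20456713]]
```

View pics/s6.png

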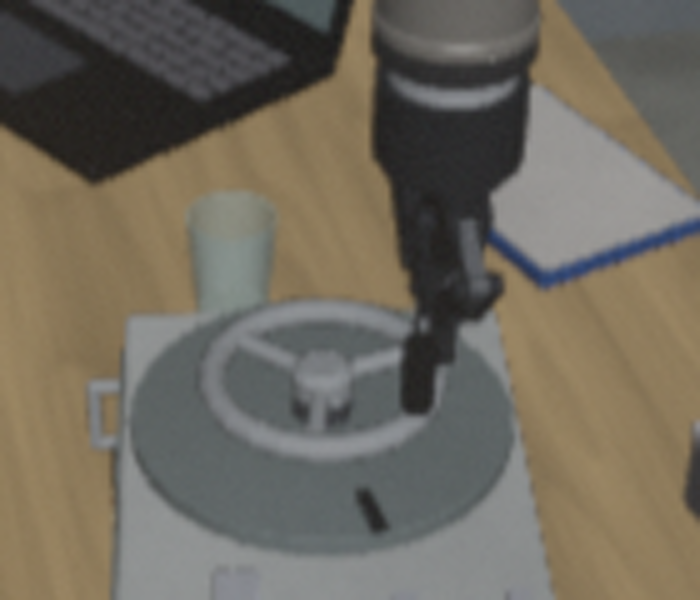

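>>> {"op": "step_arm", "data": {
  "targets": [
    [-3, -2, 0, 0, 1],
    [-5, -4, 0, 0, 1],
    [-8, -5, 0, 0, 1],
    [-10, -7, 0, 0, 1],
    [-13, -9, 0, 0, 1],
    [-15, -11, 0, 0, 1],
    [-17, -14, 0, 0, 1],
    [-19, -16, 0, 0, 1],
    [-21, -18, 0, 0, 1],
    [-23, -20, 0, 0, 1],
    [-24, -21, 0, 0, 1],
    [-25, -22, 0, 0, 1],
    [-26, -23, 0, 0, 1],
    [-26, -24, 0, 0, 1],
    [-26, -24, 0, 0, 1]
  ]
}}

```text
t: 9.7
eef_pos: [0.6253, -0.0917, 0.1574]
tool_rot: [0.0, 0.708, 0.706, -0.0]
contact_force: [1.5, -0.1, 1.5]
gripper_width: 0.002
```

Run:
```python
from plan import *
o,c=look("7")
```

```text
9.7 [ 0.6253 -0.0917  0.1574] [ 1.5 -0.1  1.5]
```

View pics/s7.png

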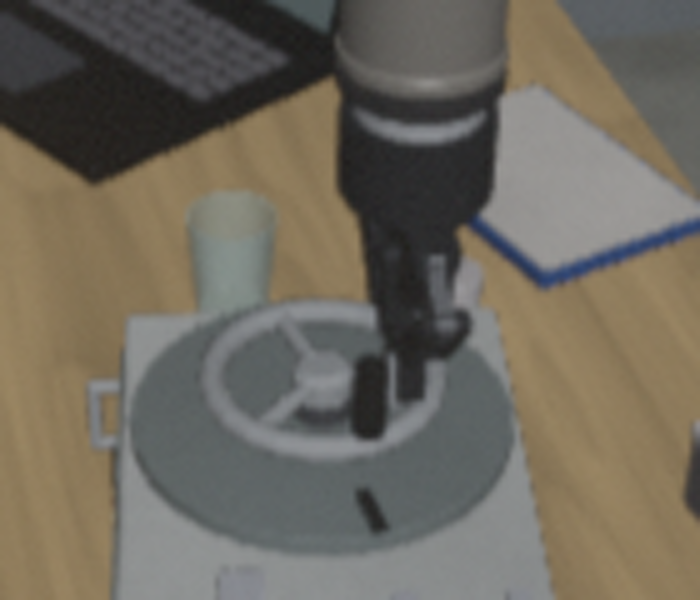

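```bash
cat >> plan.py <<'E'
def edges(tags):
    for k in tags:
        g=load(f"pics/s{k}.npz")["frame"].astype(float).mean(-1)
        for v in (206,208,210,212,214):
            row=g[v,320:348]; d=np.diff(row); i=int(np.argmin(d[:20]))
            lv=70; j=[x for x in range(len(row)-1) if row[x]>lv>=row[x+1]]
            print(k,v,[round(320+x+(row[x]-lv)/(row[x]-row[x+1]),2) for x in j])
E
python3 -c "
from plan import *
edges('27')"
```

```text
2 206 [np.float64(328.34), np.float64(340.48)]
2 208 [np.float64(328.0), np.float64(341.06)]
2 210 [np.float64(327.94)]
2 212 [np.float64(326.18)]
2 214 [np.float64(321.0), np.float64(327.03)]
7 206 [np.float64(330.3), np.float64(338.95)]
7 208 [np.float64(330.02), np.float64(338.92)]
7 210 [np.float64(329.09), np.float64(341.0)]
7 212 [np.float64(325.83)]
7 214 [np.float64(321.0), np.float64(329.44)]
```

>>> {"op": "step_arm", "data": {
  "targets": [
    [-1, -1, 0, 0, 1],
    [-1, -2, 0, 0, 1],
    [-2, -3, 0, 0, 1],
    [-2, -4, 0, 0, 1],
    [-3, -4.5, 0, 0, 1],
    [-3, -4.5, 0, 0, 1],
    [-3, -4.5, 0, 0, 1]
  ]
}}

```text
t: 10.33
eef_pos: [0.6207, -0.0944, 0.1573]
tool_rot: [-0.0, 0.708, 0.706, -0.0]
contact_force: [0.5, -0.7, 0.8]
gripper_width: 0.001
```

Run:
```python
from plan import *
look("8")
edges("28")
```

```text
10.3333 [ 0.6207 -0.0944  0.1573] [ 0.5 -0.7  0.8]
2 206 [np.float64(328.34), np.float64(340.48)]
2 208 [np.float64(328.0), np.float64(341.06)]
2 210 [np.float64(327.94)]
2 212 [np.float64(326.18)]
2 214 [np.float64(321.0), np.float64(327.03)]
8 206 [np.float64(329.04), np.float64(337.75)]
8 208 [np.float64(328.84), np.float64(337.66)]
8 210 [np.float64(328.48), np.float64(337.55)]
8 212 [np.float64(326.38)]
8 214 [np.float64(320.88), np.float64(327.11)]
```

View pics/s8.png

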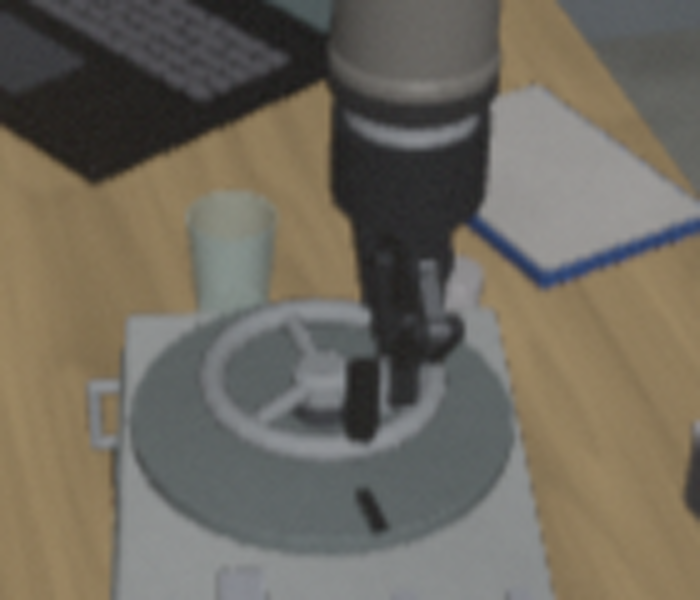

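>>> {"op": "step_arm", "data": {
  "targets": [
    [0, -1, 0, 0, 1],
    [0, -1.5, 0, 0, 1],
    [0, -1.5, 0, 0, 1],
    [2, 5, 0, 0, 1],
    [4, 15, 0, 0, 1],
    [4, 15, 0, 0, 1],
    [4, 15, -30, 0, 1],
    [4, 15, -70, 0, 1],
    [40, 30, -100, 0, 1],
    [80, 40, -110, 0, 1],
    [120, 40, -110, 0, 1],
    [160, 40, -110, 0, 1],
    [200, 40, -110, 0, 1],
    [240, 40, -110, 0, 1],
    [280, 0, -110, 0, 1],
    [280, 0, -110, 0, 1],
    [280, 0, -110, 0, 1]
  ]
}}

```text
t: 11.8
eef_pos: [0.6183, 0.1916, 0.2667]
tool_rot: [-0.002, 0.705, 0.709, -0.0]
contact_force: [-0.1, 0.2, -0.0]
gripper_width: -0.0
```

Run:
```python
from plan import *
from station import bot
look("9")
edges("29")
c=bot.read_camera("top");np.savez("pics/top9.npz",**c)
a=load("pics/top0.npz")["frame"][120:260,220:420,::-1];b=c["frame"][120:260,220:420,::-1]
cv2.imwrite("pics/top9c.png",np.vstack([cv2.resize(i,None,fx=2.1,fy=2.1,interpolation=cv2.INTER_CUBIC) for i in(a,b)]))
W=cloud(c);r=np.hypot(W[...,0]-C[0],W[...,1]-C[1]);hd=(W[...,2]>.155)&(W[...,2]<.175)&(r<.1);m=W[hd].mean(0);d=m[:2]-C;print(m,np.degrees(np.arctan2(d[1],d[0])),hd.sum())
```

```text
11.8 [0.6183 0.1916 0.2667] [-0.1  0.2 -0. ]
2 206 [np.float64(328.34), np.float64(340.48)]
2 208 [np.float64(328.0), np.float64(341.06)]
2 210 [np.float64(327.94)]
2 212 [np.float64(326.18)]
2 214 [np.float64(321.0), np.float64(327.03)]
9 206 [np.float64(328.54)]
9 208 [np.float64(328.02)]
9 210 [np.float64(327.99)]
9 212 [np.float64(325.73)]
9 214 [np.float64(320.71)]
[ 0.59824226 -0.09883526  0.16668162] -86.85643450074063 51
```

View pics/top9c.png

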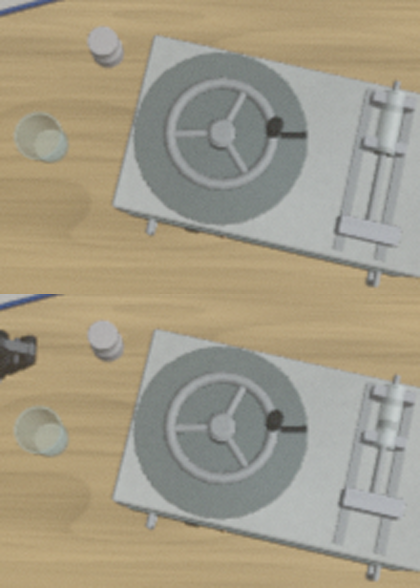

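View pics/s9.png

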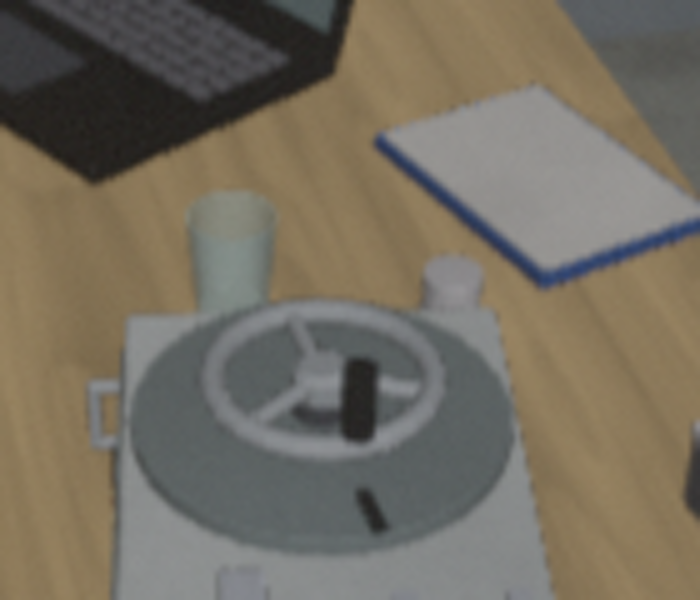

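The pictures before and after show the handle back at the index mark, less than 1° from its starting angle. The pusher has advanced, the beaker and jar haven't moved, and the arm is clear of everything. I'm handing in.

```bash
python3 -c "
from station import bot
print(bot.hand_in())"
```

```text
the job is handed in; nothing more can be done
None
```

I pushed the wheel through one full clockwise turn with the shut fingers behind the handle, never gripping it. I then backed the fingers off, moved the arm clear and handed in at about 12 s of the 58 s allowed.

- **Handle:** in the last top picture it is at -86.9°. The same measurement at the start gave about -87.5°, and the mark lies at about -86.2°. In the side picture its edge is within 0.2 px of the start over most of its height. One lower row differed by 0.45 px, and the lowest could not be compared.
- **Wheel angle:** this puts the wheel about 0.01 rad from a full turn, well inside the 0.13 rad limit.
- **Pusher:** it has visibly moved forward along its rails, and the arm did not go near it.
- **Bottle, beaker and jar:** the beaker and jar look unmoved. The bottle is outside the final crops, so I did not check it again, but the arm never came near it.
- **Forces:** the readings after each move stayed below 4 N, and were near zero at the end.

The hand-in reported no verdict.

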